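# Set up a slot car on the test stand for running-in

### The job

Run this slot car in on the test stand: lift it off its wooden rest and set it down gently in the roller bay, rear tyres cradled between the two steel rollers and the guide blade under its nose in the track slot. With the output switch still off, turn the voltage knob until the meter needle points at the marker tab, and only then push the switch over to on. Leave the spray can, screwdriver and wheel tray alone.

Things in the scene. Friction and masses are not known exactly. Their poses are not given: they have to be found in the camera images.
- stand: Test stand: grey sheet-metal box 220 (x) by 360 mm (y), top 62 mm above the table, fixed. Origin: centre of its underside; -x is its front (robot side), +y its left. Left end: roller bay. Right end: control panel with a meter at the back, a round knob front left and a toggle switch front right, 105 mm apart.
- bay (a point): Where the car's origin lies once the car is seated, 72 mm above the table; axes as the stand's, car's nose to +x. The box top is 10 mm lower. Beside this point (x -17 to +22 mm) the sides are open for fingers. Behind it is the roller cradle, ahead of it a piece of black track, x 22 to 94 mm, y -45 to +45 mm, its top level with this point.
- cradle (a point): Middle between the two steel rollers, on their axes' level: 40 mm behind and 4 mm below bay. Rollers 16 mm thick, 74 mm long along y, axes 22 mm apart, free to turn; the rear tyres sink between them, and a car up to 6 mm off along x slides in by itself. At y = -42 to -37 and +37 to +42 mm are bearing plates, 46 mm long, 13 mm above this point.
- slot (a point): Middle of the track slot, at its mouth: 58 mm ahead of bay, same height. The slot runs along x, 10 mm wide, 10 mm deep, 72 mm long; the guide blade hangs in it.
- car: Loose silver slot car, 139 x 62 x 37 mm, about 95 g. Origin midway between the axles on the centreline, level with the tyre treads; +x to the nose. Body sides are upright, 60 mm apart, 7 to 20 mm above the origin, x -64 to +68 mm: grip them near x = 0. Axles at x = -40 (locked) and +40 mm (free to roll), tyres 20 mm. At the start its origin is 9 mm above the table.
- car_guide (a point): Lower edge of the guide blade, a fin 3 mm thick and 18 mm long under the nose, centred 58 mm ahead of the car's origin and reaching 5 mm below it.
- rest: Plywood block 50 x 34 x 16 mm, fixed on the table, on which the car waits: it is under the belly, between the axles. Origin: centre of its underside.
- knob_grip (a point): On the upright axis of the voltage knob at grip height, 80 mm above the table (panel 62, knob top 95). Round fluted black knob, 48 mm in diameter, with aluminium cap and index line. Grip it from above at any yaw. The meter's case, 16 mm high, begins 65 mm behind the axis (+x).
- knob (a joint): Turn of the knob, rad, 0 to 4.71, growing clockwise seen from above (negative about z). It needs 0.06 N m and stays where it is left. The needle moves 1/3 rad for each rad of the knob.
- needle (a joint): Angle of the meter needle, rad: 0 at the left end of the scale (45 degrees left of the stand's +x), growing clockwise seen from above to 1.57 at the right end. Black needle, 58 mm from pivot to tip, on a white face 108 mm wide under a clear window, 74 mm above the table. Only the knob moves it.
- mark (a joint): Angle of the marker tab in the same measure: the needle points at the tab when both are equal. It stays fixed during the job.
- needle_tip (a point): Tip of the needle; its x axis runs along the needle, away from the pivot.
- mark_tip (a point): Inner point of the marker tab: a dark triangle 12 mm long and 8 mm wide on the meter's face just outside the scale arc, pointing in at the needle's pivot, 62.5 mm from it. Its x axis points outwards from the pivot.
- switch_tip (a point): Tip of the toggle switch's steel bat handle: 60 mm long, 13 mm thick at the end, pivot 74 mm above the table, turning about the stand's y. Off, it leans 0.45 rad to the front (-x), tip 128 mm above the table; on, it leans as far to the back (+x).
- switch (a joint): Swing of the switch, rad: 0 off (leaning to the front), 0.9 fully on (leaning to the back). About 1.5 N at the tip moves it; it stays where it is left.
- can: Bystander: white spray can with a narrower red cap, 52 mm in diameter, 165 mm tall. Origin: centre of its foot.
- screwdriver: Bystander: black-handled screwdriver 180 mm long, lying on the table along its x. Origin under its middle.
- tray: Bystander: grey open tray of spare wheels, 100 x 140 x 35 mm. Origin: centre of its underside.
Mind the look-alikes: they are no part of the job. What is shaped like the car but green or yellow is not meant.

How it is judged (in metres and radians):
On the way, in this order (a step that is already met when the one before it is completed fails the run):
1. the car sits in the roller bay and the needle points at the marker tab, with the output switch off (x of car in the frame of bay between -0.005 and 0.005 m and y of car in the frame of bay between -0.008 and 0.008 m and z of car in the frame of bay between -0.003 and 0.003 m and x of car_guide in the frame of bay above 0.05 m and angle between the x axis of needle_tip and the x axis of mark_tip, either way round below 0.06 rad and value of joint switch below 0.3 rad), for 0.2 s.
2. the output switch is on (value of joint switch above 0.75 rad), for 0.2 s.
At the end, for the whole second after the job is handed in: The car stands still and level in the roller bay, nose to the back, its origin within 5 mm along x, 8 mm along y and 3 mm in height of the bay point; the needle is within 0.06 rad of the marker tab; the switch is on (beyond 0.75 rad) (x of car in the frame of bay between -0.005 and 0.005 m and y of car in the frame of bay between -0.008 and 0.008 m and z of car in the frame of bay between -0.003 and 0.003 m and x of car_guide in the frame of bay above 0.05 m and angle between car's own z axis and vertical below 0.06 rad and linear speed of car below 0.02 m/s and angle between the x axis of needle_tip and the x axis of mark_tip, either way round below 0.06 rad and value of joint switch above 0.75 rad); the robot touches nothing.
It fails at once if the output is switched on while the needle is off the marker tab (value of joint switch above 0.6 rad and angle between the x axis of needle_tip and the x axis of mark_tip, either way round above 0.07 rad).
It fails at once if the car is let fall more than about 10 mm into the bay (horizontal distance between car and bay below 0.04 m and linear speed of car above 0.45 m/s and contact force between the fingers and car below 0.1 N).
It fails at once if a bystander is pushed more than 30 mm or the can is knocked over (distance of any of can, screwdriver, tray from where it was at the start of the episode above 0.03 m or angle between can's own z axis and vertical above 0.5 rad).
It also fails if it takes over 67 s, if anything falls off the work surface, if the arm or the gripper's body presses on something with over 40 N, if the wrist force passes 120 N, or if a joint passes its speed limit or range.

### The arm

A 6-joint arm with a two-finger parallel gripper is mounted at the origin on the work surface. World frame = base frame: x ahead of the robot, y to its left, z up, the work surface at z = 0. Lengths are in mm, angles in rad, forces in N, time in s.
With the tool pointing down it reaches from about 275 to 1000 mm from the base axis. Payload 8.4 kg.
Tool frame: the origin (TCP) lies where the fingers leave the gripper's body, on its centre line; the fingertips stand 73 mm ahead of it and the grasp point (between the pads) lies 54 mm ahead of it (grip_point_offset is the distance from the TCP to the grasp point, in mm); z points along the fingers, y is the direction in which the jaws open and shut (so a half turn about z gives the same grasp; the last joint's range is limited). The gripper opens to 85 mm and grips with 20 to 120 N. Pads are 22 mm wide; open, the fingers measure 114 mm over their backs; the gripper's body (76 mm by 85 mm) begins 54 mm behind the grasp point. The pads swing forward as they close: fully open they stand 13 mm farther back than shut.
Start: joints at [-1.298, 0.353, 1.633, -0, 1.155, -0.002], TCP at [169.595, -601.553, 303.881] pointing down, gripper open.
Joint ranges: [-2.63, 2.63], [-0.92, 2.1], [0.06, 2.66], [-1.3, 4.44], [0, 2.69], [-3.02, 3.02]. Speed limits (rad/s): [2.22, 2.22, 2.79, 3.14, 3.14, 3.14].

### API

Orientations are given as [roll, pitch, yaw] about the fixed x, y, z axes, in that order (R = Rz(yaw) Ry(pitch) Rx(roll)).
In Python, from rig import sense, grab_frame, sign_off, grip_point_offset gives the robot as it stands. The module is installed in compiled form; this text tells all that it offers.
- The arm moves only by the tool drive_tool, never from a script. Its argument "targets" is one flat list of numbers, 7 for each row, row after row: the shift along the tool's x, y, z in m, then the turn, a rotation vector about the tool's x, y, z in rad, then the opening, from 0 (shut) to 1 (fully open). In form: [tx, ty, tz, wx, wy, wz, grip, tx, ty, tz, wx, wy, wz, grip, ...]. A call has 1 to 12 rows; each row is the pose to reach, as a shift and turn from the pose commanded when the call began, along the tool's axes at that moment; what a row does not reach only later rows make up. A row lasts 1/12 s, in which the tool goes at most 41.7 mm and 7.16 degrees, less where a joint would pass 70% of its speed; a pose out of reach is approached as far as the arm can. A call with a gripper value outside its range is refused whole. The fingers move at their own pace and stop on an object; "force" is the grip in N (left out, the last holds). Time passes only in rows, so rows that repeat a pose let the fingers close. It gives the time, the measured TCP pose, the force and the opening at its end, in the units of the state.
- sense(): the state, without advancing time (a new reading comes with each control period).
- grab_frame(name): name is "side" or "top" or "wrist"; returns a dict with "color" (420x560x3 uint8, blue, green, red), "vertical_fov" (degrees; the focal length in pixels is half the picture's height over the tangent of half this angle, whatever the lens; pixels are square), "cx", "cy" (the principal point, pixels), "world_from_camera" (4x4, takes a point from camera to world coordinates). Camera axes: x right, y down, z forward; pixel columns grow to the right and rows downward; lengths in mm; the calibration is good to about 2 mm. A picture is of the moment at which its call begins. There is no depth.
- sign_off(): hands the job in, once; it reports no verdict.
The state is a dict: "clock": time; "qpos": joint angles; "qvel": joint speeds; "joint_efforts": joint torques, N m; "eef_pos": TCP position; "tcp_rot": TCP orientation; "contact_force": force on the tool from outside, world axes, zero at the start; "wrist_torque": the same for the moment, N m; "opening": opening from 0.0 (shut) to 1.0 (fully open).
Only numpy, scipy, OpenCV 4.12 (cv2) and the standard library are available. Lean on these libraries where they do the work, as an engineer would, in place of code of your own. Each camera call takes 0.05 s, during which the arm holds its last target. There are 200 camera calls.

## Working session

There is one attempt and no reset: what is moved stays moved. The work goes in short steps, Python scripts to look and compute and a tool call to move; the robot and the scene stay as the last step left them, time stands still between calls to the robot, and variables do not carry over. Pictures are saved under pics/ and viewed, about 8 in all and at most 12, crops included, and the job is handed in when it is done.

Besides the shell and the picture viewer there is one more tool, called after "Call:" as name(argument=value, ...) on one line, values as JSON. drive_tool: Moves the arm, as the interface text tells. Its arguments: {"type":"object","properties":{"targets":{"type":"array"},"force":{"type":"number"}},"required":["targets"]}

```bash
mkdir -p pics; cat > h.py <<'E'
import numpy as np,cv2,json
from rig import *
def snap(n,f):
    d=grab_frame(n); cv2.imwrite(f'pics/{f}.png',d['color']); np.savez(f'pics/{f}.npz',**{k:np.array(v) for k,v in d.items()}); return d
def load(f): return np.load(f'pics/{f}.npz')
def K(d):
    h=d['color'].shape[0]; f=h/2/np.tan(np.radians(float(d['vertical_fov']))/2)
    return f,float(d['cx']),float(d['cy'])
def ray(d,u,v,z):
    f,cx,cy=K(d);T=d['world_from_camera'];r=T[:3,:3]@np.array([(u-cx)/f,(v-cy)/f,1]);o=T[:3,3]
    return o+r*(z-o[2])/r[2]
def proj(d,p):
    f,cx,cy=K(d);T=d['world_from_camera'];c=T[:3,:3].T@(np.array(p,float)-T[:3,3]);return np.array([f*c[0]/c[2]+cx,f*c[1]/c[2]+cy])
E
python3 - <<'E'
from h import *
for n in ['top','side']:
    d=snap(n,n+'0'); print(n,K(d),d['world_from_camera'].round(3).tolist())
a=cv2.imread('pics/top0.png');cv2.imwrite('pics/top0b.png',cv2.resize(a,(800,600),interpolation=cv2.INTER_CUBIC))
print(sense())
E
```

```text
top (np.float64(545.0963176970653), 282.3869545235792, 211.42525115218947) [[0.027, -0.996, 0.081, 318.304], [-1.0, -0.027, 0.004, 48.608], [-0.001, -0.081, -0.997, 1761.041], [0.0, 0.0, 0.0, 1.0]]
side (np.float64(461.10775802066735), 282.91258584390937, 219.3807669915466) [[-0.989, -0.11, 0.099, 337.571], [-0.148, 0.725, -0.672, 931.769], [0.002, -0.68, -0.734, 1050.056], [0.0, 0.0, 0.0, 1.0]]
{'clock': 0.1, 'qpos': array([-1.29843677e+00,  3.53615335e-01,  1.63406738e+00, -2.70750169e-05,
        1.15520414e+00, -2.37060707e-03]), 'qvel': array([-0.00216686, -0.00148047, -0.00332581,  0.00083489, -0.00042558,
        0.00203555]), 'joint_efforts': array([-4.63673841e-04, -6.06358910e+01, -3.42819679e+01,  1.34620277e-05,
        3.92734772e-03,  6.25924230e-06]), 'eef_pos': array([ 169.47382659, -601.22917778,  303.21067547]), 'tcp_rot': array([-3.14029840e+00,  2.16880605e-05,  2.74741130e-01]), 'contact_force': array([-0.63482671,  0.00582055, -0.90860094]), 'wrist_torque': array([-0.02862359,  0.03070098,  0.01941233]), 'opening': 1.001114289563914}
```

View pics/top0b.png

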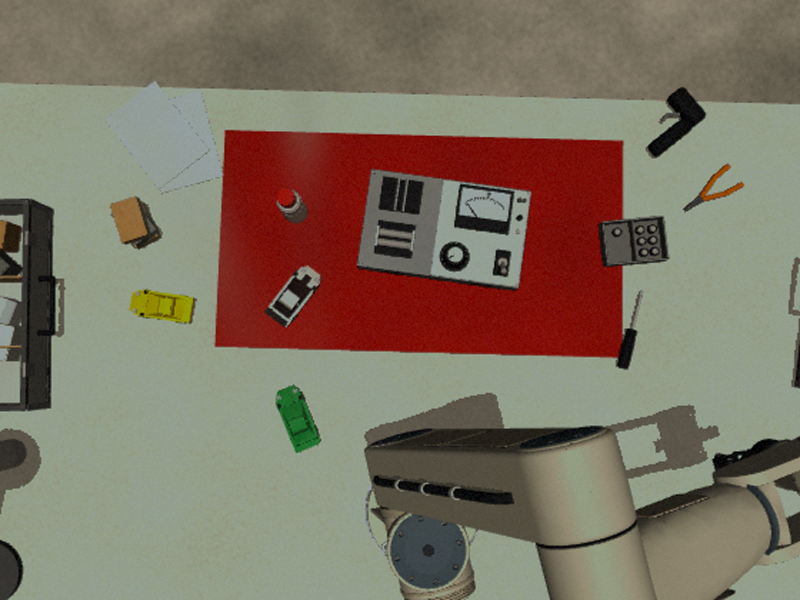

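View pics/side0.png

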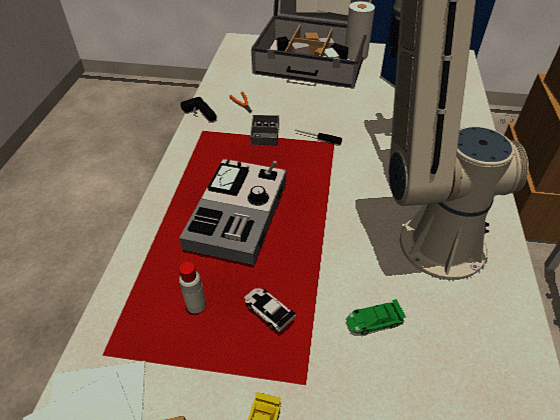

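The overview shows the stand at about (445,230) of the 800-wide top view and the silver car at (293,297), nose toward upper right. The knob is at (455,256), the switch at (502,262), the can at (290,200), and the green and yellow cars lie off the mat. I'll zoom in on the stand and car in one picture.

```bash
python3 - <<'E'
from h import *
a=cv2.imread('pics/top0.png')
s=cv2.resize(a[110:210,245:378],None,fx=6,fy=6,interpolation=cv2.INTER_CUBIC)[:600,:798]
cv2.imwrite('pics/c1.png',cv2.convertScaleAbs(s,alpha=1.2))
s=cv2.resize(a[180:235,180:230],None,fx=10,fy=10,interpolation=cv2.INTER_CUBIC)
cv2.imwrite('pics/c2.png',cv2.convertScaleAbs(s,alpha=1.2))
E
```

```text
(no output)
```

View pics/c1.png

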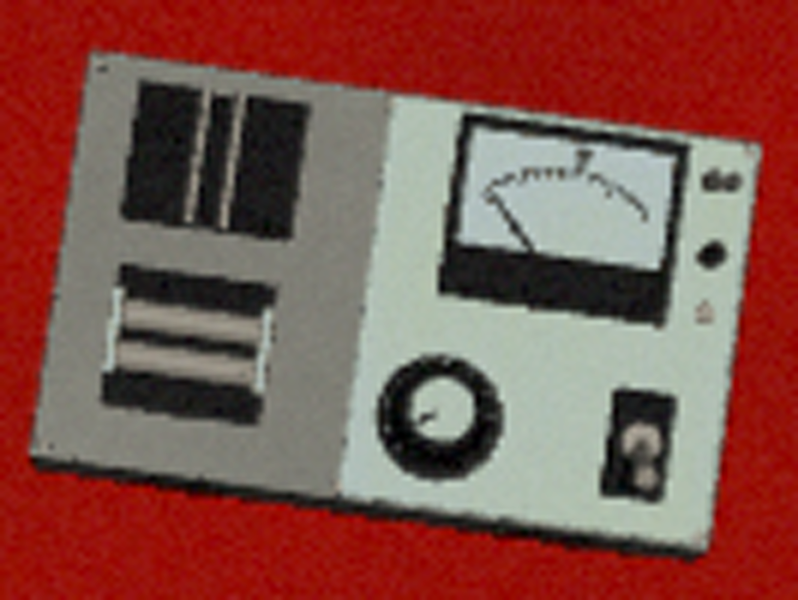

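View pics/c2.png

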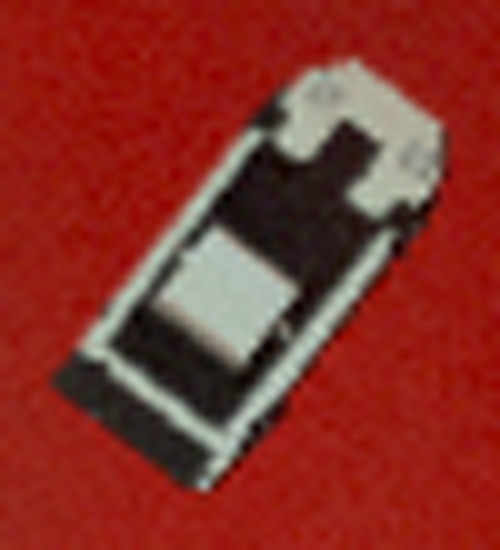

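The zoomed crops show the needle at the left end and the marker tab at crop (583,160). The knob cap is near (440,410), the switch near (643,455), the track corners near (138,82) to (290,240), and the roller gap near (190,343). The car's rear is at (128,434) and its nose at (398,95).

```bash
python3 - <<'E'
from h import *
d=load('top0')
s=lambda p,z:ray(d,(p[0]+.5)/6-.5+245,(p[1]+.5)/6-.5+110,z)
c=lambda p,z:ray(d,(p[0]+.5)/10-.5+180,(p[1]+.5)/10-.5+180,z)
C=[s(p,62) for p in [(92,52),(762,145),(705,548),(33,460)]]
print(np.round(C,1)); print([np.linalg.norm(C[i]-C[i-1]).round(1) for i in range(4)])
l=np.mean([C[0],C[3]],0);r=np.mean([C[1],C[2]],0);ct=np.mean(C,0)
y=l-r; x=np.mean(C[:2],0)-np.mean(C[2:],0)
print('ctr',ct,'yaw',np.arctan2(y[1],y[0])-np.pi/2,np.arctan2(x[1],x[0]))
yaw=np.arctan2(*(l-r)[1::-1])-np.pi/2
R=np.array([[np.cos(yaw),-np.sin(yaw)],[np.sin(yaw),np.cos(yaw)]])
for n,p in dict(slot=s(np.mean([(138,82),(308,102),(290,240),(122,218)],0),72),cradle=s((189,343),68),knob=s((440,415),85),knobcap=s((443,408),95),sw=s((645,475),128),needletip=s((490,190),74),pivot=s((533,250),74),mark=s((580,172),74)).items():
    print(n,p.round(1),'stand',((p-ct)[:2]@R).round(1))
f=c((398,95),29);b=c((128,434),40);v=f-b
print('car',f,b,np.linalg.norm(v),np.arctan2(v[1],v[0]),(f+b)/2)
E
```

```text
[[ 750.7  134.    62. ]
 [ 710.2 -220.6   62. ]
 [ 495.9 -193.8   62. ]
 [ 532.7  158.3   62. ]]
[np.float64(219.3), np.float64(356.9), np.float64(216.0), np.float64(354.0)]
ctr [622.39911147 -30.51185201  62.        ] yaw -0.10884016671785712 -0.11753650607565866
slot [692.   67.6  72. ] stand [ 58.5 105.1]
cradle [595.8  78.3  68. ] stand [-38.3 105.3]
knob [558.9 -52.6  85. ] stand [-60.7 -28.9]
knobcap [561.1 -53.5  95. ] stand [-58.4 -29.5]
sw [ 525.1 -153.7  128. ] stand [ -83.3 -133. ]
needletip [679.8 -76.9  74. ] stand [ 62.1 -39.8]
pivot [ 648.6 -100.    74. ] stand [ 33.6 -66.2]
mark [ 690.6 -123.7   74. ] stand [ 77.9 -85.3]
car [525.25240812 258.43531333  29.        ] [413.7672767  338.55559957  40.        ] 137.72869996249943 -0.6231422419090693 [469.50984241 298.49545645  34.5       ]
```

```bash
cat >> h.py <<'E'
from scipy.spatial.transform import Rotation as Ro
def mv(x,y,z,yaw):
    s=sense();R=Ro.from_euler('xyz',s['tcp_rot']);G=Ro.from_euler('xyz',[np.pi,0,yaw])
    t=R.inv().apply(np.array([x,y,z])-s['eef_pos'])/1000
    print('row',t.round(4).tolist(),(R.inv()*G).as_rotvec().round(3).tolist(),'clk',round(s['clock'],2))
def st():
    s=sense();print(s['clock'].__round__(2),s['eef_pos'].round(1),s['tcp_rot'].round(3),'F',s['contact_force'].round(1),'M',s['wrist_torque'].round(2),'op',round(s['opening'],3),'q',s['qpos'].round(2))
E
python3 -c "
from h import *
mv(469,298,300,2.52)"
```

```text
row [0.5323, -0.7842, 0.0042] [-0.001, -0.001, -2.245] clk 0.1
```

Call:
drive_tool(targets=[0.5323,-0.7842,0.004,0,0,-2.245,1,0.5323,-0.7842,0.004,0,0,-2.245,1,0.5323,-0.7842,0.004,0,0,-2.245,1,0.5323,-0.7842,0.004,0,0,-2.245,1,0.5323,-0.7842,0.004,0,0,-2.245,1,0.5323,-0.7842,0.004,0,0,-2.245,1,0.5323,-0.7842,0.004,0,0,-2.245,1,0.5323,-0.7842,0.004,0,0,-2.245,1,0.5323,-0.7842,0.004,0,0,-2.245,1,0.5323,-0.7842,0.004,0,0,-2.245,1,0.5323,-0.7842,0.004,0,0,-2.245,1,0.5323,-0.7842,0.004,0,0,-2.245,1])

```text
clock: 1.1
eef_pos: [327.4, -125.3, 301.9]
tcp_rot: [3.141, 0.0, 1.78]
contact_force: [0.7, -0.1, 0.4]
opening: 0.995
```

```bash
python3 -c "
from h import *
st();mv(469,298,300,2.52)"
```

```text
1.1 [ 327.4 -125.3  301.9] [3.141 0.    1.78 ] F [ 0.7 -0.1  0.4] M [ 0.01 -0.06  0.02] op 0.995 q [-0.37 -0.1   2.17  0.    1.07 -0.58]
row [0.3846, 0.2265, 0.0019] [0.0, 0.0, -0.74] clk 1.1
```

Call:
drive_tool(targets=[0.384,0.226,0.002,0,0,-0.74,1,0.384,0.226,0.002,0,0,-0.74,1,0.384,0.226,0.002,0,0,-0.74,1,0.384,0.226,0.002,0,0,-0.74,1,0.384,0.226,0.002,0,0,-0.74,1,0.384,0.226,0.002,0,0,-0.74,1,0.384,0.226,0.002,0,0,-0.74,1,0.384,0.226,0.002,0,0,-0.74,1,0.384,0.226,0.002,0,0,-0.74,1,0.384,0.226,0.002,0,0,-0.74,1,0.384,0.226,0.002,0,0,-0.74,1,0.384,0.226,0.002,0,0,-0.74,1])

```text
clock: 2.1
eef_pos: [472.5, 299.5, 299.4]
tcp_rot: [3.139, -0.0, 2.517]
contact_force: [-1.0, -1.0, 0.0]
opening: 1.001
```

```bash
python3 -c "
from h import *
st();mv(469,298,300,2.52)
d=snap('wrist','w1');print(K(d),d['world_from_camera'].round(3).tolist())"
```

```text
2.1 [472.5 299.5 299.4] [ 3.139 -0.     2.517] F [-1. -1.  0.] M [-0.07 -0.01 -0.01] op 1.001 q [ 0.56  0.26  1.78  0.    1.1  -0.39]
row [0.002, -0.0032, -0.0006] [0.002, -0.0, -0.003] clk 2.1
(np.float64(300.00119875489565), 281.3233168735008, 203.92557881207583) [[0.585, 0.776, 0.235, 413.145], [0.811, -0.56, -0.167, 342.269], [0.003, 0.288, -0.958, 369.046], [0.0, 0.0, 0.0, 1.0]]
```

View pics/w1.png

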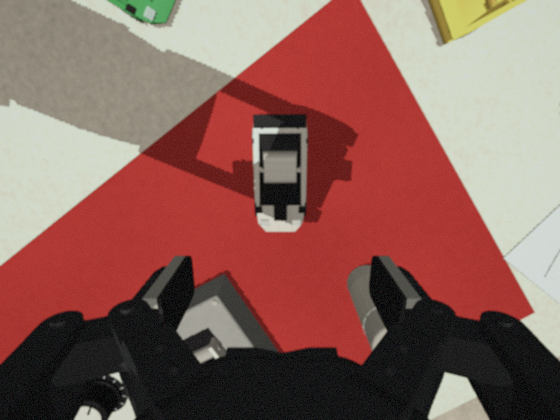

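The wrist image shows the silver car upright in the picture, rear edge at v≈115, nose at v≈232, sides at u≈253 and 308. The fingers are at the bottom and the can is at (372,300).

```bash
python3 - <<'E'
from h import *
d=load('w1');c=d['color'].astype(int)
red=(c[:,:,2]>2.0*c[:,:,1])&(c[:,:,2]>c[:,:,0]*2)
P=[]
for v in range(112,236,6):
    n=np.where(~red[v,235:330])[0]+235
    # contiguous run around 280
    if len(n)==0: print(v,'none');continue
    l=r=280
    while not red[v,l-1] and l>200:l-=1
    while not red[v,r+1] and r<350:r+=1
    print(v,l,r,end=' | ')
print()
for z in (29,40,46):
    a=ray(d,(253+308)/2,115,z);b=ray(d,281,232,z);L=ray(d,253,165,z);R=ray(d,308,165,z)
    v=b-a;print(z,a.round(1),b.round(1),np.linalg.norm(v).round(1),np.arctan2(v[1],v[0]).round(3),'w',np.linalg.norm(L-R).round(1),((L+R)/2).round(1))
t=load('top0');print(proj(t,[469,298,40]))
E
```

```text
112 none
118 254 305 | 124 253 306 | 130 252 307 | 136 251 307 | 142 252 307 | 148 252 307 | 154 252 307 | 160 252 307 | 166 252 307 | 172 253 307 | 178 253 306 | 184 253 306 | 190 253 291 | 196 254 282 | 202 255 306 | 208 256 305 | 214 255 304 | 220 257 303 | 226 260 300 | 232 266 294 | 
29 [414.3 341.4  29. ] [525.5 261.9  29. ] 136.6 -0.621 w 62.7 [458.6 309.5  29. ]
40 [414.3 341.4  40. ] [521.8 264.5  40. ] 132.2 -0.621 w 60.6 [457.1 310.5  40. ]
46 [414.3 341.5  46. ] [519.9 266.   46. ] 129.8 -0.621 w 59.5 [456.3 311.1  46. ]
[205.83161298 205.91004806]
```

```bash
python3 -c "
from h import *
try: print(grip_point_offset())
except TypeError: print(grip_point_offset)
st();mv(469.4,300,77,2.52)"
```

```text
53.900000000000006
2.15 [471.4 297.  299.1] [-3.141 -0.     2.518] F [-1.   0.1  0.7] M [-0.04  0.03  0.  ] op 1.002 q [ 0.56  0.25  1.78  0.    1.1  -0.39]
row [0.0033, 0.0013, 0.2221] [-0.0, -0.0, -0.002] clk 2.15
```

Call:
drive_tool(targets=[0.003,0.001,0.04,0,0,-0.002,1,0.003,0.001,0.08,0,0,-0.002,1,0.003,0.001,0.12,0,0,-0.002,1,0.003,0.001,0.15,0,0,-0.002,1,0.003,0.001,0.17,0,0,-0.002,1,0.003,0.001,0.17,0,0,-0.002,1,0.003,0.001,0.17,0,0,-0.002,1])

```text
clock: 2.73
eef_pos: [468.6, 296.0, 129.3]
tcp_rot: [-3.139, -0.001, 2.516]
contact_force: [0.2, -0.3, -0.2]
opening: 0.998
```

```bash
python3 -c "
from h import *
st();mv(469.4,300,77,2.52)
d=snap('wrist','w2')"
```

```text
2.73 [468.6 296.  129.3] [-3.139e+00 -1.000e-03  2.516e+00] F [ 0.2 -0.3 -0.2] M [-0.02 -0.01  0.01] op 0.998 q [ 0.56  0.47  1.91 -0.    0.76 -0.38]
row [0.0016, 0.0038, 0.0523] [-0.003, -0.001, -0.004] clk 2.73
```

View pics/w2.png

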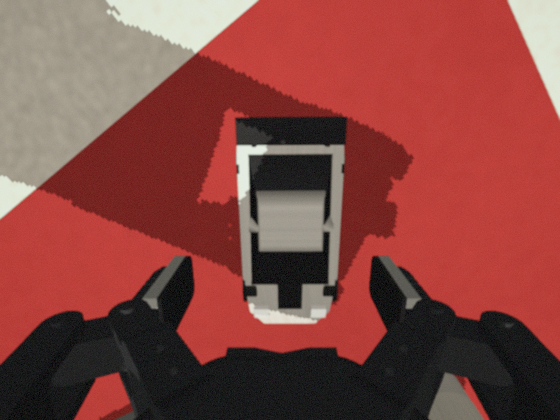

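The car is between the fingers with its sides at u≈237 and 345, its rear at v=118 and its nose at v=322. The finger mid-line is at u≈281, so I'll compute the lateral offset.

```bash
python3 - <<'E'
from h import *
d=load('w2')
a=ray(d,291.5,118,42);b=ray(d,289,322,24);v=b-a
L=ray(d,238,200,38);R=ray(d,344,200,38)
h=np.array([np.cos(-.621),np.sin(-.621)])
print(a,b,np.linalg.norm(v[:2]),np.arctan2(v[1],v[0]),np.linalg.norm(L-R),(L+R)/2,(a+b)/2)
st();mv(469.4,300,77,2.52)
E
```

```text
[413.89568993 341.84618413  42.        ] [523.90307649 262.51046713  24.        ] 135.63104766392857 -0.6248032800657337 59.1287249464789 [449.73283691 316.2630453   38.        ] [468.89938321 302.17832563  33.        ]
2.78 [469.5 296.7 130.5] [-3.141  0.     2.516] F [-0.6  0.2  0.2] M [-0.04 -0.04 -0.01] op 1.001 q [ 0.56  0.47  1.91 -0.    0.76 -0.38]
row [0.002, 0.0026, 0.0535] [-0.0, 0.0, -0.004] clk 2.78
```

Call:
drive_tool(targets=[0.003,0.003,0.03,0,0,-0.004,1,0.003,0.003,0.0535,0,0,-0.004,1,0.003,0.003,0.0535,0,0,-0.004,1,0.003,0.003,0.0535,0,0,-0.004,0.5,0.003,0.003,0.0535,0,0,-0.004,0.5,0.003,0.003,0.0535,0,0,-0.004,0.5,0.003,0.003,0.0535,0,0,-0.004,0.5,0.003,0.003,0.0535,0,0,-0.004,0.5], force=25)

```text
clock: 3.45
eef_pos: [469.7, 301.9, 78.5]
tcp_rot: [3.139, 0.001, 2.521]
contact_force: [-0.8, -1.3, 8.5]
opening: 0.694
```

```bash
python3 -c "
from h import *
st()"
```

```text
3.45 [469.7 301.9  78.5] [3.139e+00 1.000e-03 2.521e+00] F [-0.8 -1.3  8.5] M [-0.33  0.22  0.07] op 0.694 q [ 0.57  0.56  1.92 -0.    0.65 -0.38]
```

Call:
drive_tool(targets=[0,0,-0.01,0,0,0,0.5,0,0,-0.03,0,0,0,0.5,0,0,-0.065,0,0,0,0.5,0,0,-0.1,0,0,0,0.5,0,0,-0.13,0,0,0,0.5,0,0,-0.15,0,0,0,0.5,0,0,-0.15,0,0,0,0.5,0,0,-0.15,0,0,0,0.5])

```text
clock: 4.12
eef_pos: [469.2, 301.7, 228.6]
tcp_rot: [3.138, 0.001, 2.521]
contact_force: [-0.6, 0.7, -1.1]
opening: 0.692
```

```bash
python3 -c "
from h import *
st();mv(636.5,73.7,230,3.03)
snap('wrist','w3')"
```

```text
4.12 [469.2 301.7 228.6] [3.138e+00 1.000e-03 2.521e+00] F [-0.6  0.7 -1.1] M [ 0.01  0.01 -0.04] op 0.692 q [ 0.57  0.33  1.85  0.    0.95 -0.38]
row [-0.2688, -0.0881, -0.0013] [0.003, 0.002, -0.509] clk 4.12
```

View pics/w3.png

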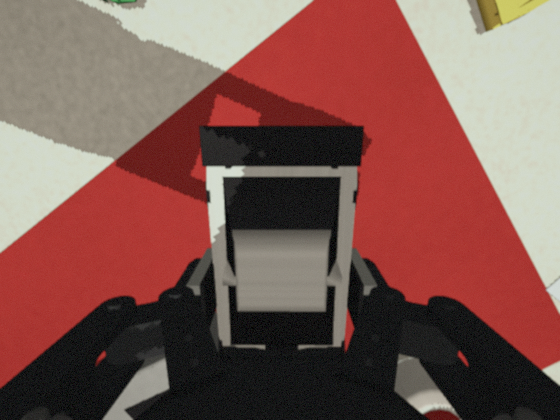

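The car is held squarely between the pads, with the rear wing edge at v≈126 from u=200 to 363.

```bash
python3 - <<'E'
from h import *
d=load('w3');tcp=np.array([469.2,301.7])
h=np.array([np.cos(-.621),np.sin(-.621)]);n=np.array([-h[1],h[0]])
for z in (188,192,196):
  for u in (201,281.5,362):
    p=ray(d,u,127,z)[:2]-tcp;print(z,u,(p@h).round(1),(p@n).round(1))
E
```

```text
188 201 -68.6 -28.1
188 281.5 -68.6 0.5
188 362 -68.6 29.2
192 201 -68.8 -27.1
192 281.5 -68.8 0.5
192 362 -68.8 28.1
196 201 -69.0 -26.1
196 281.5 -68.9 0.4
196 362 -68.9 27.0
```

Call:
drive_tool(targets=[-0.269,-0.088,-0.001,0.003,0.002,-0.51,0.5,-0.269,-0.088,-0.001,0.003,0.002,-0.51,0.5,-0.269,-0.088,-0.001,0.003,0.002,-0.51,0.5,-0.269,-0.088,-0.001,0.003,0.002,-0.51,0.5,-0.269,-0.088,-0.001,0.003,0.002,-0.51,0.5,-0.269,-0.088,-0.001,0.003,0.002,-0.51,0.5,-0.269,-0.088,-0.001,0.003,0.002,-0.51,0.5,-0.269,-0.088,-0.001,0.003,0.002,-0.51,0.5,-0.269,-0.088,-0.001,0.003,0.002,-0.51,0.5,-0.269,-0.088,-0.001,0.003,0.002,-0.51,0.5,-0.269,-0.088,-0.001,0.003,0.002,-0.51,0.5,-0.269,-0.088,-0.001,0.003,0.002,-0.51,0.5])

```text
clock: 5.17
eef_pos: [635.3, 74.5, 226.8]
tcp_rot: [-3.139, -0.004, 3.032]
contact_force: [-0.3, 0.3, -0.6]
opening: 0.696
```

```bash
python3 -c "
from h import *
st();mv(636.5,73.7,170,3.03)
snap('wrist','w4');d=snap('top','top1')
a=d['color'][100:200,235:335];cv2.imwrite('pics/t1.png',cv2.resize(a,None,fx=6,fy=6,interpolation=cv2.INTER_CUBIC))"
```

```text
5.17 [635.3  74.5 226.8] [-3.139 -0.004  3.032] F [-0.3  0.3 -0.6] M [-0.03  0.    0.02] op 0.696 q [ 0.12  0.45  1.66 -0.    1.03 -1.35]
row [-0.0015, -0.0006, 0.0568] [-0.002, -0.004, 0.002] clk 5.17
```

View pics/w4.png

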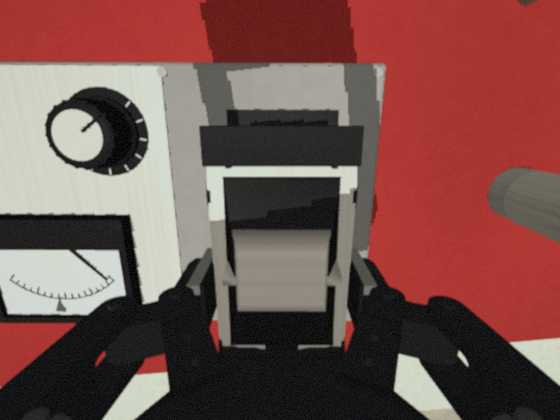

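The car hangs square above the stand, whose left-front corner is at (384,66). The knob cap is at (77,137), the meter at lower left with the tab at (61,304), and the needle from about (72,250) to (113,282).

```bash
python3 - <<'E'
from h import *
d=load('w4')
a=ray(d,384,66,62);print('corner',a, 'edge',ray(d,20,64,62))
c=np.cos(-.111);s=np.sin(-.111);R=np.array([[c,-s],[s,c]])
print('bay from corner',a[:2]+R@[110,-75]); k=ray(d,77,137,95);print('knob',k, 'bay from knob(stand -60,-29)',k[:2]+R@[60,134])
# rear edge line yaw
p=ray(d,40,64,62);q=ray(d,380,66,62);v=q-p;print(np.arctan2(v[1],v[0])-np.pi/2)
t=load('top1');w=ray(t,0,0,0)
# meter
P=ray(d,61,304,74);print('tab',P)
st();mv(636.5,73.7,170,3.03)
E
```

```text
corner [537.51635057 159.0772219   62.        ] edge [ 507.49803588 -100.50122447   62.        ]
bay from corner [638.53147593  72.35384299]
knob [562.00469804 -53.05910253  95.        ] bay from knob(stand -60,-29) [636.47892245  73.4699056 ]
-0.11548696795854219
tab [ 697.27713636 -123.50149129   74.        ]
5.27 [635.6  74.5 227.2] [-3.139e+00 -3.000e-03  3.032e+00] F [-0.2  0.  -0.5] M [ 0.02 -0.01 -0.04] op 0.695 q [ 0.12  0.45  1.66 -0.    1.03 -1.35]
row [-0.0011, -0.0006, 0.0572] [-0.002, -0.003, 0.002] clk 5.27
```

View pics/t1.png

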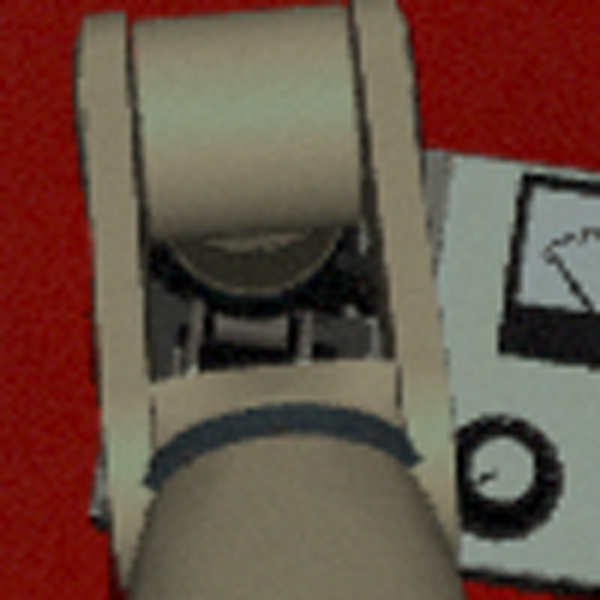

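The top view is blocked by the arm, so I'm averaging the top and earlier wrist estimates: bay ≈ (636, 73.4), yaw −0.113, TCP target (638, 73.2). I'll go down in stages.

```bash
python3 -c "
from h import *
mv(638,73.2,150,3.0286)"
```

```text
row [-0.0027, -0.0008, 0.0772] [-0.002, -0.003, 0.004] clk 5.27
```

Call:
drive_tool(targets=[-0.0025,0.001,0.025,-0.002,-0.003,0.004,0.5,-0.0025,0.001,0.05,-0.002,-0.003,0.004,0.5,-0.0025,0.001,0.07,-0.002,-0.003,0.004,0.5,-0.0025,0.001,0.077,-0.002,-0.003,0.004,0.5,-0.0025,0.001,0.077,-0.002,-0.003,0.004,0.5,-0.0025,0.001,0.077,-0.002,-0.003,0.004,0.5])

```text
clock: 5.77
eef_pos: [638.7, 74.4, 150.8]
tcp_rot: [-3.141, 0.0, 3.027]
contact_force: [0.1, 0.4, -1.2]
opening: 0.697
```

```bash
python3 -c "
from h import *
st();mv(638,73.2,143,3.0286)"
```

```text
5.77 [638.7  74.4 150.8] [-3.141  0.     3.027] F [ 0.1  0.4 -1.2] M [ 0.04 -0.03 -0.02] op 0.697 q [ 0.11  0.55  1.71 -0.    0.89 -1.34]
row [0.0006, -0.0012, 0.0078] [-0.0, 0.0, -0.001] clk 5.77
```

Call:
drive_tool(targets=[0.0006,-0.0012,0.003,0,0,0,0.5,0.0006,-0.0012,0.006,0,0,0,0.5,0.0006,-0.0012,0.008,0,0,0,0.5,0.0006,-0.0012,0.008,0,0,0,0.5])

```text
clock: 6.1
eef_pos: [637.9, 72.7, 142.4]
tcp_rot: [-3.141, 0.001, 3.027]
contact_force: [-0.4, 0.5, -1.1]
opening: 0.695
```

```bash
python3 -c "
from h import *
st()"
```

```text
6.1 [637.9  72.7 142.4] [-3.141e+00  1.000e-03  3.027e+00] F [-0.4  0.5 -1.1] M [ 0.04 -0.04 -0.01] op 0.695 q [ 0.11  0.56  1.71 -0.    0.87 -1.34]
```

Call:
drive_tool(targets=[0,0,0.001,0,0,0,0.5,0,0,0.001,0,0,0,0.5,0,0,0.002,0,0,0,0.5,0,0,0.002,0,0,0,0.5])

```text
clock: 6.43
eef_pos: [637.8, 72.8, 141.7]
tcp_rot: [-3.141, 0.0, 3.027]
contact_force: [-5.0, 0.4, 12.0]
opening: 0.697
```

```bash
python3 -c "
from h import *
st()"
```

```text
6.43 [637.8  72.8 141.7] [-3.141  0.     3.027] F [-5.   0.4 12. ] M [-0.22  0.97 -0.  ] op 0.697 q [ 0.11  0.56  1.71 -0.    0.87 -1.34]
```

Contact is at the expected height, with a slight push toward −x. I'll ease 1.5 mm that way and release.

Call:
drive_tool(targets=[0.0015,0,0.001,0,0,0,0.5,0.0015,0,0.001,0,0,0,0.5,0.0015,0,0.001,0,0,0,0.5])

```text
clock: 6.68
eef_pos: [637.1, 72.9, 141.5]
tcp_rot: [-3.141, 0.002, 3.027]
contact_force: [-4.7, -1.9, 15.8]
opening: 0.7
```

```bash
python3 -c "
from h import *
st()"
```

```text
6.68 [637.1  72.9 141.5] [-3.141e+00  2.000e-03  3.027e+00] F [-4.7 -1.9 15.8] M [-0.4   0.75  0.02] op 0.7 q [ 0.11  0.56  1.71 -0.    0.87 -1.34]
```

Call:
drive_tool(targets=[0,0,0,0,0,0,0.8,0,0,0,0,0,0,0.9,0,0,0,0,0,0,1,0,0,0,0,0,0,1,0,0,-0.01,0,0,0,1,0,0,-0.04,0,0,0,1,0,0,-0.08,0,0,0,1,0,0,-0.1,0,0,0,1,0,0,-0.1,0,0,0,1,0,0,-0.1,0,0,0,1])

```text
clock: 7.52
eef_pos: [637.1, 73.1, 241.3]
tcp_rot: [3.141, 0.004, 3.027]
contact_force: [-0.4, -0.2, -0.3]
opening: 1.001
```

```bash
python3 -c "
from h import *
st();snap('wrist','w5')
mv(561.5,-53,240,2.1)"
```

```text
7.52 [637.1  73.1 241.3] [3.141 0.004 3.027] F [-0.4 -0.2 -0.3] M [ 0.03 -0.05 -0.07] op 1.001 q [ 0.11  0.44  1.65 -0.    1.05 -1.34]
row [0.0598, -0.1337, -0.0003] [0.0, 0.001, 0.927] clk 7.57
```

View pics/w5.png

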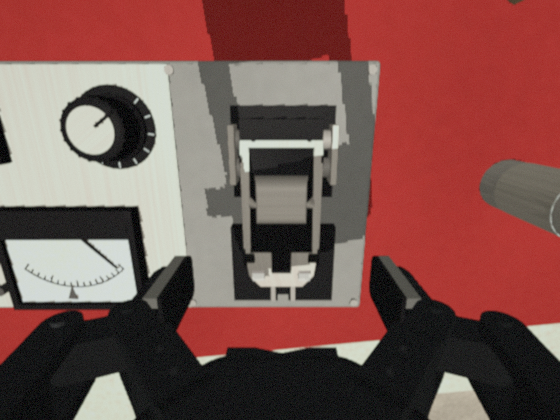

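The car sits square in the bay: its rear is between the bearing plates (u 235–330), its nose is over the track with the slot at (283,290), and it is level. The knob is at (92,128), and the meter tab is near (72,292). I'll measure the meter numerically from this frame.

```bash
python3 - <<'E'
from h import *
d=load('w5');g=cv2.cvtColor(d['color'],cv2.COLOR_BGR2GRAY)
sub=g[236:306,4:140];print(sub.max())
for v in range(238,304,2): print(v,''.join('#' if x<90 else '+' if x<150 else '.' for x in g[v,4:140]))
E
```

```text
219
238 ########################################################################################################################################
240 #+............................................................................+####++.......................................+###########
242 #+..............................................................................+###+........................................###########
244 ##+...............................................................................++###+.....................................+##########
246 ##+..................................................................................+###+...................................+##########
248 ###....................................................................................+###+..................................##########
250 ###+......................................................................................+##++...............................+#########
252 ####........................................................................................+###+........
[... 2856 characters left out ...]
......##########+.................................................++++++............................................................+###
296 ......+##########+...............................................+++++++++........................................................+#####
298 .......+#########+...................................................+++++.......................................................#######
300 ........##########+........................................................................................................++++#########
302 ........+##########++++++######+++++++++++++#######+++++++++++#####++++++++++++########+++++++++#+#########+++++++++++##################
```

```bash
python3 - <<'E'
from h import *
d=load('w5');w=lambda u,v,z=74:ray(d,u,v,z)[:2]
c=np.cos(-.113);s=np.sin(-.113);R=np.array([[c,-s],[s,c]])
S=lambda p:(p-np.array([624,-31]))@R
tip=S(w(117,268));n0=S(w(86,241));t=S(w(72,285.5));tb=S(w(74,297.5))
v=tip-n0;print('needle dir',np.degrees(np.arctan2(v[1],v[0])),tip,t,tb)
piv=tip-58*np.array([.7071,.7071]);print('piv',piv)
for q in (t,(t+tb)/2): e=q-piv;print('tab',np.linalg.norm(e),np.degrees(np.arctan2(e[1],e[0])),'joint',np.pi/4-np.arctan2(e[1],e[0]))
e=tb-t;print('tab axis',np.degrees(np.arctan2(e[1],e[0])),np.linalg.norm(e))
for n in('w4','w5'):pass
print('knob cap',w(91,130,95))
g=cv2.cvtColor(d['color'],cv2.COLOR_BGR2GRAY)
k=(g[95:160,55:125]>140).astype('uint8')
m,l,st_,ce=cv2.connectedComponentsWithStats(k);print([(a[4],x.round(1)+[55,95],a[:4]) for a,x in zip(st_,ce)])
E
```

```text
needle dir 40.76465008576095 [ 58.92672606 -40.05526965] [ 76.42119759 -83.3629149 ] [ 88.89056272 -84.10895798]
piv [ 17.91492606 -81.06706965]
tab 58.551299847793416 -2.2471913428503116 joint 0.8246190512524989
tab 64.79594113130513 -2.360611956095228 joint 0.8265986143932538
tab axis -3.423929332571108 12.491663099086011
knob cap [560.66022036 -51.84264604]
[(np.int32(1971), array([100.4, 123.2]), array([ 5,  0, 65, 65], dtype=int32)), (np.int32(786), array([ 62.6, 129.8]), array([ 0,  0, 32, 65], dtype=int32)), (np.int32(1793), array([ 89.3, 129.9]), array([11, 10, 48, 50], dtype=int32))]
```

```bash
python3 -c "
from h import *
mv(561.2,-52.8,200,2.75)"
```

```text
row [0.0602, -0.1335, 0.0397] [-0.0, 0.001, 0.277] clk 7.57
```

Call:
drive_tool(targets=[0.02,-0.04,0,0,0,0.1,1,0.04,-0.08,0,0,0,0.2,1,0.06,-0.12,0.01,0,0,0.277,1,0.06,-0.1335,0.03,0,0,0.277,1,0.06,-0.1335,0.04,0,0,0.277,1,0.06,-0.1335,0.04,0,0,0.277,1,0.06,-0.1335,0.04,0,0,0.277,1])

```text
clock: 8.15
eef_pos: [561.1, -52.4, 198.2]
tcp_rot: [-3.141, -0.002, 2.749]
contact_force: [1.0, -0.1, 0.1]
opening: 0.999
```

```bash
python3 -c "
from h import *
st();mv(561.2,-52.8,139,2.75)"
```

```text
8.15 [561.1 -52.4 198.2] [-3.141e+00 -2.000e-03  2.749e+00] F [ 1.  -0.1  0.1] M [-0.05 -0.04  0.06] op 0.999 q [-0.1   0.38  1.86 -0.    0.9  -1.27]
row [-0.0003, -0.0003, 0.0592] [-0.001, -0.002, -0.001] clk 8.15
```

Call:
drive_tool(targets=[0,0,0.03,0,0,0,1,0,0,0.055,0,0,0,1,0,0,0.059,0,0,0,1,0,0,0.059,0,0,0,1,0,0,0.059,0,0,0,0.4,0,0,0.059,0,0,0,0.4,0,0,0.059,0,0,0,0.4,0,0,0.059,0,0,0,0.4,0,0,0.059,0,0,0,0.4,0,0,0.059,0,0,0,0.4], force=30)

```text
clock: 8.98
eef_pos: [562.2, -53.4, 142.1]
tcp_rot: [-3.141, 0.003, 2.75]
contact_force: [-3.7, -3.1, 7.7]
opening: 0.552
```

```bash
python3 -c "
from h import *
st()"
```

```text
8.98 [562.2 -53.4 142.1] [-3.141e+00  3.000e-03  2.750e+00] F [-3.7 -3.1  7.7] M [-0.59  0.35  0.04] op 0.552 q [-0.1   0.46  1.89 -0.    0.79 -1.27]
```

Call:
drive_tool(targets=[0,0,-0.002,0,0,0.1,0.4,0,0,-0.002,0,0,0.2,0.4,0,0,-0.002,0,0,0.3,0.4,0,0,-0.002,0,0,0.4,0.4,0,0,-0.002,0,0,0.5,0.4,0,0,-0.002,0,0,0.6,0.4,0,0,-0.002,0,0,0.7,0.4,0,0,-0.002,0,0,0.8,0.4,0,0,-0.002,0,0,0.9,0.4,0,0,-0.002,0,0,1.0,0.4,0,0,-0.002,0,0,1.1,0.4,0,0,-0.002,0,0,1.1,0.4])

```text
clock: 9.98
eef_pos: [560.8, -54.2, 142.3]
tcp_rot: [-3.141, 0.003, 1.644]
contact_force: [-0.5, -10.9, -8.0]
opening: 0.547
```

```bash
python3 -c "
from h import *
st();mv(561.5,-53,140.5,2.75-2.45)"
```

```text
9.98 [560.8 -54.2 142.3] [-3.141e+00  3.000e-03  1.644e+00] F [ -0.5 -10.9  -8. ] M [-1.68  0.12 -0.02] op 0.547 q [-0.1   0.46  1.89 -0.    0.79 -0.17]
row [0.0012, 0.0008, 0.0018] [0.001, 0.003, 1.344] clk 9.98
```

Call:
drive_tool(targets=[-0.001,0,0.001,0,0,0.12,0.4,-0.001,0,0.001,0,0,0.24,0.4,-0.001,0,0.001,0,0,0.36,0.4,-0.001,0,0.001,0,0,0.48,0.4,-0.001,0,0.001,0,0,0.6,0.4,-0.001,0,0.001,0,0,0.72,0.4,-0.001,0,0.001,0,0,0.84,0.4,-0.001,0,0.001,0,0,0.96,0.4,-0.001,0,0.001,0,0,1.08,0.4,-0.001,0,0.001,0,0,1.2,0.4,-0.001,0,0.001,0,0,1.3,0.4,-0.001,0,0.001,0,0,1.38,0.4])

```text
clock: 10.98
eef_pos: [559.4, -53.4, 142.1]
tcp_rot: [-3.14, 0.004, 0.264]
contact_force: [-9.6, 3.0, 10.7]
opening: 0.549
```

```bash
python3 - <<'E'
from h import *
st();d=snap('top','top2');g=cv2.cvtColor(d['color'],cv2.COLOR_BGR2GRAY)
a=cv2.resize(g[125:170,315:365],None,fx=3,fy=3,interpolation=cv2.INTER_CUBIC)
for r in a[::3]: print(''.join('#' if x<70 else '+' if x<115 else '.' for x in r))
w=snap('wrist','w6')
E
```

```text
10.98 [559.4 -53.4 142.1] [-3.14   0.004  0.264] F [-9.6  3.  10.7] M [0.55 1.74 0.09] op 0.549 q [-0.1   0.46  1.89 -0.    0.79  1.21]
######################################################################################################################################################
++++++++##############################################################################################################################################
.............+++++++++++++++++########################################################################################################################
..................................++++++++++++++++####################################################################################################
....................++###########++++++++..............++++++++++++++++###############################################################################
....................+################################+++++++++.....................++++++++++#########################################################
...................++######++++++#########################
[... 5130 characters left out ...]
...................................+########+++...++++++........................................
........................................................................................++########++...++++++++...++..................................
.......................................................................................+++########++...++++++++++++...................................
.......................................................................................++#########++....++++...++++...................................
......................................................................................++##########++...+++++++++++++..................................
```

Call:
drive_tool(targets=[0,0,0,0,0,0,0.8,0,0,0,0,0,0,1,0,0,0,0,0,0,1,0,0,0,0,0,0,1,0,0,-0.02,0,0,0,1,0,0,-0.05,0,0,0,1,0,0,-0.08,0,0,0,1,0,0,-0.09,0,0,0,1,0,0,-0.09,0,0,0,1])

```text
clock: 11.83
eef_pos: [563.3, -54.0, 234.3]
tcp_rot: [3.139, -0.006, 0.27]
contact_force: [-0.4, -0.1, -0.6]
opening: 0.998
```

```bash
python3 -c "
from h import *
st();mv(665,-118,230,0.264)"
```

```text
11.83 [563.3 -54.  234.3] [ 3.139 -0.006  0.27 ] F [-0.4 -0.1 -0.6] M [0.01 0.05 0.03] op 0.998 q [-0.1   0.34  1.83 -0.    0.97  1.2 ]
row [0.0809, 0.0888, 0.005] [0.003, -0.006, 0.006] clk 11.83
```

Call:
drive_tool(targets=[0.04,0.04,0,0.003,-0.006,0.006,1,0.065,0.07,0,0.003,-0.006,0.006,1,0.08,0.088,0,0.003,-0.006,0.006,1,0.08,0.088,0,0.003,-0.006,0.006,1,0.08,0.088,0,0.003,-0.006,0.006,1,0.08,0.088,0,0.003,-0.006,0.006,1])

```text
clock: 12.33
eef_pos: [661.1, -117.1, 229.3]
tcp_rot: [-3.138, 0.009, 0.263]
contact_force: [-0.4, 0.3, -0.1]
opening: 0.998
```

```bash
python3 - <<'E'
from h import *
st();d=snap('wrist','w7')
pts=[(70,-83),(70,-30),(70,-130),(20,-83)]
c=np.cos(-.113);s=np.sin(-.113)
uv=np.array([proj(d,[624+c*x-s*y,-31+s*x+c*y,74]) for x,y in pts]);print(uv)
m=uv[0].astype(int);x0=max(0,m[0]-95);y0=max(0,m[1]-75)
print(x0,y0)
cr=d['color'][y0:y0+150,x0:x0+200];cv2.imwrite('pics/m7.png',cv2.resize(cr,None,fx=4,fy=4,interpolation=cv2.INTER_CUBIC))
E
```

```text
12.33 [ 661.1 -117.1  229.3] [-3.138  0.009  0.263] F [-0.4  0.3 -0.1] M [ 0.05 -0.01 -0.01] op 0.998 q [-0.18  0.5   1.58 -0.    1.07  1.13]
[[295.31584302 183.44487965]
 [229.74395973 158.00426918]
 [350.85988306 204.99488272]
 [271.92879746 239.24591209]]
200 108
```

View pics/m7.png

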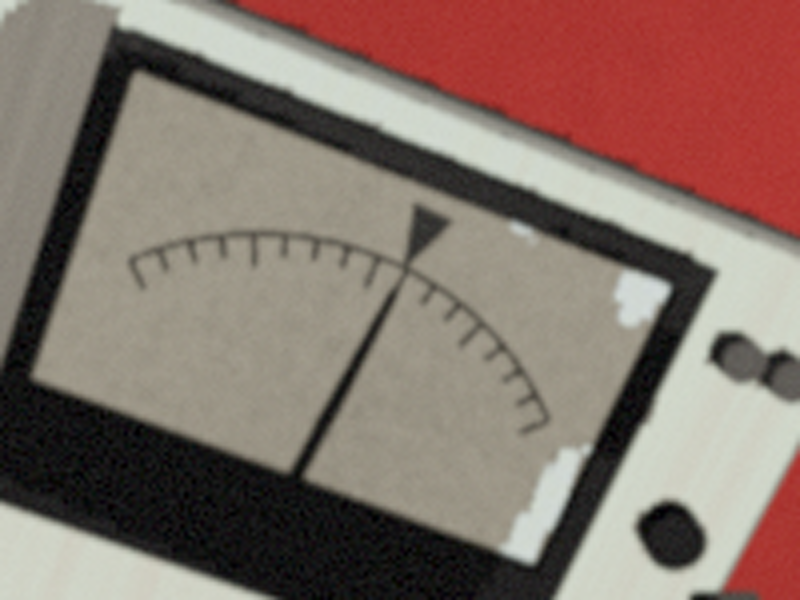

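The crop shows the needle (298,474)→(408,268) aimed straight at the tab (tip (410,258), base mid (434,212)), under about 0.01 rad apart. Next is the switch: shut the fingers and come down in front of the bat.

```bash
python3 -c "
from h import *
mv(484.9,-150.3,235,-0.113)"
```

```text
row [-0.1786, -0.0135, -0.0037] [-0.002, 0.009, 0.377] clk 12.38
```

Call:
drive_tool(targets=[-0.035,-0.002,-0.004,0,0.009,0.1,0.3,-0.07,-0.005,-0.004,0,0.009,0.2,0,-0.11,-0.008,-0.004,0,0.009,0.3,0,-0.145,-0.012,-0.004,0,0.009,0.377,0,-0.1785,-0.0135,-0.004,0,0.009,0.377,0,-0.1785,-0.0135,-0.004,0,0.009,0.377,0,-0.1785,-0.0135,-0.004,0,0.009,0.377,0,-0.1785,-0.0135,-0.004,0,0.009,0.377,0])

```text
clock: 13.05
eef_pos: [486.5, -150.4, 236.8]
tcp_rot: [-3.14, -0.004, -0.113]
contact_force: [1.2, -1.3, 0.7]
opening: 0.001
```

```bash
python3 -c "
from h import *
st();mv(484.9,-150.3,178,-0.113)
d=snap('wrist','w8')
a=d['color'];print(proj(d,[525,-154,128]),proj(d,[549.4,-157.7,74]))
"
```

```text
13.05 [ 486.5 -150.4  236.8] [-3.14  -0.004 -0.113] F [ 1.2 -1.3  0.7] M [-0.03 -0.    0.03] op 0.001 q [-0.3   0.25  1.94  0.    0.94  1.38]
row [-0.0019, 0.0002, 0.0588] [-0.002, -0.004, 0.0] clk 13.05
[280.52746762 175.12113393] [282.04202138 129.0643502 ]
```

View pics/w8.png

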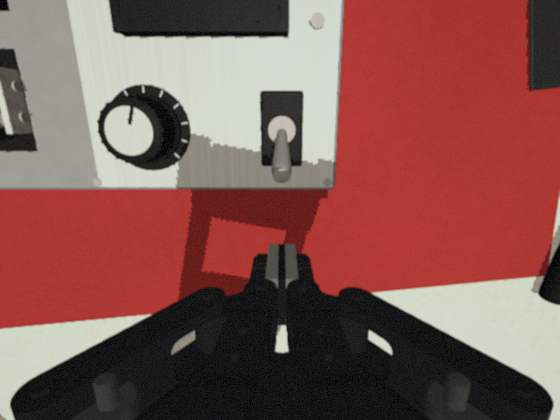

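The shut fingers (u≈282) are in line with the bat, whose tip is at (281,173) as predicted. I'll descend, then push along tool +x.

Call:
drive_tool(targets=[-0.002,0,0.03,0,-0.004,0,0,-0.002,0,0.058,0,-0.004,0,0,-0.002,0,0.058,0,-0.004,0,0,-0.002,0,0.058,0,-0.004,0,0,0.01,0,0.058,0,-0.004,0,0,0.016,0,0.058,0,-0.004,0,0,0.022,0,0.058,0,-0.004,0,0,0.028,0,0.058,0,-0.004,0,0,0.034,0,0.058,0,-0.004,0,0,0.04,0,0.058,0,-0.004,0,0,0.045,0,0.058,0,-0.004,0,0,0.045,0,0.058,0,-0.004,0,0])

```text
clock: 14.1
eef_pos: [532.4, -156.0, 178.7]
tcp_rot: [-3.14, 0.0, -0.113]
contact_force: [0.4, -0.2, -0.8]
opening: -0.001
```

```bash
python3 -c "
from h import *
st()"
```

```text
14.1 [ 532.4 -156.   178.7] [-3.14   0.    -0.113] F [ 0.4 -0.2 -0.8] M [-0.01 -0.06 -0.02] op -0.001 q [-0.29  0.4   1.89  0.    0.85  1.39]
```

Call:
drive_tool(targets=[0.004,0,0,0,0,0,0,0.008,0,0,0,0,0,0,0.012,0,0,0,0,0,0,0.015,0,0,0,0,0,0,0.015,0,0,0,0,0,0])

```text
clock: 14.52
eef_pos: [546.6, -157.5, 178.4]
tcp_rot: [-3.14, 0.001, -0.113]
contact_force: [-0.3, -0.1, 0.6]
opening: -0.001
```

```bash
python3 - <<'E'
from h import *
st();d=snap('side','s2')
c=np.cos(-.113);s=np.sin(-.113)
def W(x,z): return [561.3+c*x+s*105,-53.3+s*x-105*c,z]
print(proj(d,W(26,128)),proj(d,W(-26,128)),proj(d,W(0,74)))
u,v=proj(d,W(0,110)).astype(int)
g=cv2.cvtColor(d['color'],cv2.COLOR_BGR2GRAY)
print(u-22,v-18)
for r in g[v-18:v+16,u-22:u+26]: print(' '.join('%3d'%x for x in r))
E
```

```text
14.52 [ 546.6 -157.5  178.4] [-3.14e+00  1.00e-03 -1.13e-01] F [-0.3 -0.1  0.6] M [0.08 0.17 0.  ] op -0.001 q [-0.28  0.42  1.86  0.    0.87  1.4 ]
[258.79515249 157.79393783] [274.89216717 160.60926393] [267.22451323 172.33626839]
244 145
 56  49  49  53  55  56  52  49  53  53  54  48  53  46  52  49  24  14  29  35  25  15   7  15   7  14  12  11   6   6  10  25  21  45  53  50  57  54  53  53  52  47  55  51  51  42  59  50
 57  50  52  55  39  51  55  55  48  51  50  48  54  48  48  55  31  10  33  35  28  17  13  11  12   6   9   6   5   4  29  49  56  60  55  43  57  44  50  46  52  56  53  44  52  54  57  49
 48  51  45  52  46  46  51  48  49  49  53  55  50  53  51  56  37  16  34  31  31  15   2   0   8   3  11   5  12   9  27  48  53  59  50  50  52  54  49  46  52  49  56  50  58  61  47  57
 51  45  47  56  53  49  56  56  47  47  50  47  48  50  50  52  40  24  34  36  24  11   7   6   4  12  15   1   2   6  35  49  52  58  51  57  58  47  46  51  48  54  54  55  48  49  47  53
 49  56  49  50  46  47  45  47  58  52  45  45  52  52  54  51  38  33  36  34  19  10   8
[... 4968 characters left out ...]
   0  12   0   0   3   7  20  26   0   3   0   3   1   9   3   8  69  83  84  81  79  78  58  33  20  54  50  55  56  52  58
  8   0 111 179 186 178 181 189 196 133  69  83  83  72  31   1   3   1   1   1  10   8   7   0   2   0   0   6   0   7   0   0  51  77  86  80  81  82  74  51  28  28  49  47  53  51  51  55
  2  15 161 198 188 182 184 191 193 137  75  77  85  90  56  26  25  12  13   0   2   1   0   3  10   1   1   7  14   0   2  15  68  88  81  81  74  80 123  85  21  23  48  58  55  54  53  52
  0 116 185 193 188 188 188 190 132  70  77  86  83  82  83  91  94  77  67  45  30  23   8   8  12   0   0   0   1   4   0  47  78  85  76  77  78 139 129  59  25  21  41  50  51  48  61  49
```

Call:
drive_tool(targets=[0.002,0,0,0,0,0,0,0.004,0,0,0,0,0,0,0.004,0,0,0,0,0,0])

```text
clock: 14.82
eef_pos: [548.9, -157.7, 178.1]
tcp_rot: [-3.139, 0.005, -0.113]
contact_force: [-6.1, 0.7, 2.6]
opening: 0.004
```

```bash
python3 -c "
from h import *
st()"
```

```text
14.82 [ 548.9 -157.7  178.1] [-3.139  0.005 -0.113] F [-6.1  0.7  2.6] M [ 0.02  0.96 -0.02] op 0.004 q [-0.28  0.42  1.85  0.    0.87  1.4 ]
```

Call:
drive_tool(targets=[0.0015,0,0,0,0,0,0,0.003,0,0,0,0,0,0,0.003,0,0,0,0,0,0])

```text
clock: 15.07
eef_pos: [549.8, -157.8, 177.7]
tcp_rot: [-3.139, 0.01, -0.113]
contact_force: [-13.8, 1.1, 8.1]
opening: 0.0
```

```bash
python3 -c "
from h import *
st()"
```

```text
15.07 [ 549.8 -157.8  177.7] [-3.139  0.01  -0.113] F [-13.8   1.1   8.1] M [0.11 2.41 0.01] op 0.0 q [-0.28  0.43  1.85  0.    0.88  1.4 ]
```

Force is now rising while the tool barely moves, so the switch is on its stop. I'll back off, lift clear and verify.

Call:
drive_tool(targets=[-0.02,0,0,0,0,0,0,-0.05,0,0,0,0,0,0,-0.07,0,-0.03,0,0,0,0,-0.09,0,-0.07,0,0,0,0,-0.1,0,-0.11,0,0,0,0,-0.12,0,-0.13,0,0,0,0,-0.14,0,-0.14,0,0,0,0,-0.14,0,-0.14,0,0,0,0,-0.14,0,-0.14,0,0,0,0])

```text
clock: 15.82
eef_pos: [414.3, -142.9, 319.8]
tcp_rot: [-3.14, -0.002, -0.114]
contact_force: [0.6, -0.4, -0.4]
opening: 0.001
```

```bash
python3 - <<'E'
from h import *
st();d=snap('top','top3');s=snap('side','s3')
# bat: rows per camera; final composite
a=cv2.resize(d['color'][110:210,245:378],(532,400),interpolation=cv2.INTER_CUBIC)
b=cv2.resize(s['color'][145:265,175:295],(268,268),interpolation=cv2.INTER_CUBIC)
c=np.zeros((400,800,3),'uint8');c[:,:532]=a;c[:268,532:]=b
cv2.imwrite('pics/fin.png',cv2.convertScaleAbs(c,alpha=1.3))
E
```

```text
15.82 [ 414.3 -142.9  319.8] [-3.14e+00 -2.00e-03 -1.14e-01] F [ 0.6 -0.4 -0.4] M [ 0.01 -0.03 -0.01] op 0.001 q [-0.34  0.04  1.99  0.    1.11  1.35]
```

No views are left, so I'll check numerically: where the bat changed in the top view compared with the start, plus the car's silhouette.

```bash
python3 - <<'E'
from h import *
c=np.cos(-.113);s=np.sin(-.113)
W=lambda x,y,z:[623.5+c*x-s*y,-31+s*x+c*y,z]
d=load('top3')
for nm in('top0','top3'):
    d=load(nm);g=cv2.cvtColor(d['color'],cv2.COLOR_BGR2GRAY)
    # sample along stand x through switch, at proper z of bat off / on
    for lab,f in(('off',-.45),('on',.45)):
        print(nm,lab,[int(g[tuple(np.round(proj(d,W(-60+r*np.sin(f),-133.5,74+r*np.cos(f)))).astype(int)[::-1])]) for r in (15,25,35,45,52,58)])
u0,v0=proj(d,W(-60,-133.5,90)).astype(int)
for r in g[v0-11:v0+11,u0-9:u0+10]: print(' '.join('%3d'%x for x in r))
print('uv on tip',proj(d,W(-34,-133.5,128))-[u0-9,v0-11],'off tip',proj(d,W(-86,-133.5,128))-[u0-9,v0-11])
# car, rectified strip along stand y=105: x from -80..+100 at z 72+25
print('car centerline / +-20:')
for y in(85,105,125): print(y,[int(g[tuple(np.round(proj(d,W(x,y,97))).astype(int)[::-1])]) for x in range(-84,100,4)])
print('across x=-10',[int(g[tuple(np.round(proj(d,W(-10,y,92))).astype(int)[::-1])]) for y in range(62,150,3)])
E
```

```text
top0 off [61, 58, 67, 103, 114, 114]
top0 on [124, 26, 23, 80, 152, 153]
top3 off [125, 117, 41, 47, 62, 62]
top3 on [62, 60, 65, 71, 102, 107]
151 151 153 149 149 151 150 151 149 149 149 148 149 146 150 149 152 146 150
153 151 150 153 152 149 150 151 152 148 146 105  97 110 135 150 150 152 149
150 149 151 148 152 151 146 148 149 147 118  88 107 105 117 149 151 150 150
151 151 148 148 147 145 109 112 145 141 115  66 102 113 111 150 150 153 149
149 148 152 150 142  39  21  12   6  14  36  61  71  69  86 147 150 149 151
151 147 148 148 139  26  23  12   5  18  41  62  65  57  37  76 149 149 153
151 149 151 153 143  21  21  22   4  15  51  65  63  43  25  70 150 149 150
151 148 150 152 137   2  17  17  15  18  56  63  58  31  21  68 149 149 150
150 150 149 146 107  15  12  24   9  28  60  64  49  22  35  94 153 152 153
149 151 149 147 107  20  29  22  33  42  62  66  26  27  49 117 151 149 153
147 148 150 143 104  18  21  70 119  53  62  69  72  17  43 119 151 147 151
147 150 151 144  68  21  46 126 118  60  64  79 117  23  55 148 150 152 150
149 149 151 145  24  26  55 125 122  79  75 
[... 843 characters left out ...]
 114, 115, 20, 31, 23, 21, 20, 22, 10, 12, 27, 132, 50, 38, 18, 1, 4, 14, 2, 13, 19, 14, 136, 142, 142, 144, 121, 129, 131, 132, 131, 15, 22, 15, 23, 40, 103, 102]
105 [52, 27, 24, 6, 36, 24, 16, 29, 112, 85, 25, 17, 10, 15, 73, 113, 149, 153, 150, 149, 151, 151, 125, 34, 17, 14, 12, 20, 6, 7, 12, 8, 12, 17, 17, 138, 142, 140, 114, 32, 22, 8, 18, 99, 98, 102]
125 [82, 31, 27, 23, 37, 25, 20, 20, 108, 79, 22, 16, 14, 15, 2, 3, 54, 55, 41, 130, 48, 56, 24, 8, 7, 14, 14, 18, 3, 9, 86, 63, 147, 147, 95, 129, 131, 97, 40, 22, 20, 18, 20, 63, 98, 106]
across x=-10 [83, 33, 27, 19, 140, 150, 75, 75, 27, 110, 146, 152, 148, 152, 150, 150, 151, 151, 152, 148, 101, 41, 58, 143, 76, 29, 29, 28, 97, 99]
```

```bash
python3 -c "
from rig import *
print(sign_off())"
```

```text
the job is handed in; nothing more can be done
None
```

The job is done and handed in at about 16 s of robot time, well under the 67 s limit. No verdict was reported, so what follows rests on my own checks.

- **Car:** I lifted it off the rest and set it in the roller bay. It touched down at the height I expected, with about 12 N upward and a slight push toward −x, so I eased it back 1.5 mm before letting go. The wrist picture afterwards showed it square and level, with its nose over the slot. In the last top frame its nose and sides lay within about 2–3 mm of where they should be.
- **Knob:** I turned it about 2.49 rad in one grip with the switch still off. The close-up afterwards showed the needle pointing at the tab, off by roughly 0.01 rad against the 0.06 allowed.
- **Switch:** I pushed it over with shut fingers until the force climbed to about 14 N with almost no further movement, meaning it was at its stop. In the last top frame the tip of the handle was where the fully-on position predicts. The arm was then drawn back clear of everything.

**Weaker checks:** my estimates of the bay position from the top and wrist cameras differed by 2–4 mm, and I averaged them. The viewer limit refused the last picture, so the switch and the car's final position were checked from pixel values only. I did not look at the needle again after pushing the switch. I did not check the spray can, screwdriver and tray again at the end, but none of my planned moves went near them.

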